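Shut the pantry box

ROBOT

A 6-joint arm with a two-finger parallel gripper is mounted at the origin on a cart in front of the work surface, level with it; the furniture and walls round the work are solid. World frame = base frame: x ahead of the robot, y to its left, z up, the work surface at z = 0. Lengths are in mm, angles in degrees, forces in N, time in s.
With the tool pointing down it reaches from about 300 to 850 mm from the base axis. Payload 4.2 kg.
Tool frame: the origin (TCP) lies midway between the tips of the shut fingers; the grasp point (between the pads) lies 19 mm behind it (env.tcp_to_grasp is the distance from the TCP to the grasp point, in mm); z points along the fingers, x is the direction in which the jaws open and shut, and the axes are right-handed (so a half turn about z gives the same grasp; the last joint's range is limited). The gripper opens to 91 mm and grips with 3 to 60 N. Pads are 32 mm wide; open, the fingers measure 118 mm over their backs; the gripper's body (76 mm by 178 mm) begins 60 mm behind the grasp point.
Start: joints at [-1.146, 18.312, 89.639, -0, 72.044, -1.146], TCP at [575.018, 0, 185.876] pointing down, gripper open.
Joint ranges: [-177.97, 177.97], [-48.28, 115.42], [12.27, 149.76], [-77.06, 257.06], [2.81, 150.46], [-146.56, 146.56]. Speed limits (degrees/s): [147.25, 147.25, 180, 180, 180, 180].

INTERFACE

Orientations are given as [roll, pitch, yaw] about the fixed x, y, z axes, in that order (R = Rz(yaw) Ry(pitch) Rx(roll)).
In Python, from workcell import env gives the robot as it stands.
- The arm moves only by the tool drive_tool, never from a script. Its argument "motion" is a list of rows, each a list of 2 entries, a list of its own where there are three numbers: the shift along the world's x, y, z in m, then the turn, a rotation vector about the world's x, y, z in rad. In form: [[[dx, dy, dz], [wx, wy, wz]], ...]. A call has exactly 10 rows; each row shifts and turns the commanded pose from where the row before left it; what a row does not reach is not made up. A row lasts 1/12 s, in which the tool goes at most 41.7 mm and 7.16 degrees, less where a joint would pass 70% of its speed; a pose out of reach is approached as far as the arm can. A call is refused whole if a number of a shift passes 0.0417 or a number of a turn 0.125, either way. A call with a gripper value outside its range is refused whole. "claw" is the opening, from 0 (shut) to 1 (fully open), set as the call begins (left out, the last holds). The fingers move at their own pace and stop on an object; "force" is the grip in N (left out, the last holds). Time passes only in rows, so rows that do not move let the fingers close, or fill a call up. It gives the time, the measured TCP pose, the force and the opening at its end, in the units of the state.
- env.state(): the state, without advancing time (a new reading comes with each control period).
- env.grab_frame(name): name is "scene" or "side" or "wrist"; returns the picture (420x560x3 uint8, red, green, blue); there is no depth.
- env.camera_params(name): a dict with "fov_y" (degrees; the focal length in pixels is half the picture's height over the tangent of half this angle, whatever the lens; pixels are square), "cx", "cy" (the principal point, pixels), "k1" (the pictures are not rectified: a ray, as slopes to the right and down, at radius r is drawn at 1 + k1 r^2 times it, then the intrinsics apply), "pose" (4x4, takes a point from camera to world coordinates). Camera axes: x right, y down, z forward; pixel columns grow to the right and rows downward; lengths in mm; the calibration is good to about 2 mm. A picture is of the moment at which its call begins: read the wrist's pose just before it. camera_params takes no time and is no camera call; for the wrist camera it gives the pose at the moment of the call.
- env.job_done(): hands the job in, once; it reports no verdict.
The state is a dict: "time_s": time; "qpos": joint angles; "qvel": joint speeds; "effort": joint torques, N m; "ee_pos": TCP position; "ee_rot": TCP orientation; "force": force on the tool from outside, world axes, zero at the start; "torque": the same for the moment, N m; "gripper_width": finger opening in mm.
Only numpy, scipy, OpenCV 4.12 (cv2) and the standard library are available. Lean on these libraries where they do the work, as an engineer would, in place of code of your own. Each camera call takes 0.05 s, during which the arm holds its last target.

TASK

Shut up the wooden pantry box on the worktop: push its open drawer fully home and push its open lid all the way down, using only the fingertips from the outside, without slamming either. Do not grip the drawer or the lid or reach inside, leave the tins in it standing, and do not disturb the seasoning jar, the pepper mill and the mustard bottle around it.

Things in the scene. Friction and masses are not known exactly. Their poses are not given: they have to be found in the camera images.
- chest: Low pale wooden pantry box, fixed to the worktop, 150 (x) x 300 (y) x 90 mm high. Origin: centre of its underside, on the worktop (z = 0). Its -x side is the front (towards the robot), z up. Its left half (+y) is a drawer bay with a fixed roof; its right half (-y) is an open-topped bin with a hinged lid. Walls 8 mm.
- drawer (a joint): Opening of the drawer in m: 0 = fully home, up to 0.10 = pulled out towards the box's -x. Slides along the box's x with about 1.5 N friction and light damping, and stays where it is left. Its front is a darker wooden panel, 143 mm wide, from 6 to 86 mm above the worktop and 10 mm thick, with an aluminium lip along its whole top edge (8 mm high, 76 to 84 mm above the worktop) that stands 8 mm proud of the panel. The drawer behind it is open on top, with sides 63 mm high.
- drawer_front (a point): Middle of the outermost edge of the drawer's aluminium lip, 80 mm above the worktop; moves with the drawer. Pushing here or on the panel below it towards the box's +x shuts the drawer. With the drawer home it lies at (-0.094, 0.075, 0.080) in the box's frame.
- lid (a joint): Angle of the lid in rad: 0 = shut, lying level on the bin, 1.5 = nearly upright. It opens upward about the far (+x) top rim of the bin. A stiff hinge (about 0.22 N m friction) keeps it at any angle. Lid: darker wooden panel 158 mm from hinge to free edge, 146 mm wide, 8 mm thick.
- lid_hinge (a point): Middle of the lid's hinge line, on the lid's underside, at (0.075, -0.075, 0.082) in the box's frame; its z axis is the lid's outer normal (straight up when shut), -x runs in the lid towards its free edge, y along the hinge.
- lid_edge (a point): Middle of the lid's free edge, on the outer (upper) face, 158 mm from the hinge line; when shut 90 mm above the worktop, at (-0.083, -0.075, 0.090) in the box's frame.
- drawer_liner (a point): Centre of the inside (+x) face of the white liner on the inside face of the drawer's front, 118 mm wide, 64 mm high, 4 mm thick; it moves with the drawer. The liner is not to be pressed on: the drawer is pushed from outside only.
- lid_liner (a point): Centre of the underside of the white liner under the lid, 128 x 120 x 3 mm; it moves with the lid. The liner is not to be pressed on: the lid is pushed on its outer side or free edge only.
- tin_low: Low round food tin, 86 mm across, 40 mm high, standing loose in the drawer (floor 15 mm above the worktop). Origin: centre of its underside.
- tin_tall: Taller round food tin, 75 mm across, 58 mm high, standing loose in the bin under the lid (floor 8 mm above the worktop). Origin: centre of its underside.
- jar_red: Seasoning jar with a red cap, 43 mm across, 100 mm high, standing in front of the bin beside the drawer. Origin: centre of its underside.
- mill: Wooden pepper mill, 58 mm across, 160 mm high, standing to one side of the box. Origin: centre of its underside.
- mustard: Mustard bottle with a white cap, 41 mm across, 118 mm high, standing to one side of the box. Origin: centre of its underside.
There are look-alikes about, which are no part of the job. Leave any yellow look-alike of the tin_low alone.

How it is judged (in metres and radians):
At the end, for the whole second after the job is handed in: Drawer within 6 mm of fully home, lid within 0.06 rad of fully shut, both tins standing upright (within 0.2 rad) and at rest in their own halves of the box (value of joint drawer below 0.006 m and value of joint lid below 0.06 rad and x of tin_low in the frame of chest between -0.075 and 0.075 m and y of tin_low in the frame of chest between 0 and 0.15 m and angle between each of tin_low, tin_tall's own z axis and vertical below 0.2 rad and linear speed of each of tin_low, tin_tall below 0.02 m/s and x of tin_tall in the frame of chest between -0.075 and 0.075 m and y of tin_tall in the frame of chest between -0.15 and 0 m); the robot touches nothing.
It fails at once if the seasoning jar, the pepper mill or the mustard bottle is moved over 20 mm, tipped or lifted (distance of any of jar_red, mill, mustard from where it was at the start of the episode above 0.02 m or angle between any of jar_red, mill, mustard's own z axis and vertical above 0.3 rad).
It fails at once if a finger reaches in and presses on a tin (contact force between any of the fingers, the arm and tin_low above 1 N or contact force between any of the fingers, the arm and tin_tall above 1 N).
It fails at once if a tin is lifted (height (world z) of any of tin_low, tin_tall above 0.04 m).
It fails at once if the drawer's front or the lid is gripped or pulled from its inside face (contact force between any of the fingers, the arm and drawer_c6 above 1.5 N or contact force between any of the fingers, the arm and lid_c1 above 1.5 N).
It fails at once if the drawer or the lid is slammed (velocity of joint drawer below -0.5 m/s or velocity of joint lid below -4 rad/s).
It also fails if it takes over 48 s, if anything falls off the work surface, if the arm or the gripper's body presses on something with over 40 N, if the wrist force passes 120 N, or if a joint passes its speed limit or range.

## Working session

There is one attempt and no reset: what is moved stays moved. The work goes in short steps, Python scripts to look and compute and a tool call to move; the robot and the scene stay as the last step left them, time stands still between calls to the robot, and variables do not carry over. Pictures are saved under pics/ and viewed, and the job is handed in when it is done.

Besides the shell and the picture viewer there is one more tool, called by a JSON object that holds its "name" and its "arguments". drive_tool: Moves the arm, as the interface text tells. Its arguments: {"type":"object","properties":{"motion":{"type":"array","items":{"type":"array"}},"claw":{"type":"number"},"force":{"type":"number"}},"required":["motion"]}

```bash
ls; mkdir -p pics; python3 - <<'E'
from workcell import env
import cv2
print(env.state())
for n in ["scene","side","wrist"]:
    p=env.camera_params(n);print(n,p)
    cv2.imwrite(f"pics/{n}0.png",env.grab_frame(n)[:,:,::-1])
E
```

```text
pics
{'time_s': 0.0, 'qpos': array([-1.14584712e+00,  1.83525921e+01,  8.97065880e+01, -3.47566345e-04,
        7.20417887e+01, -1.14493165e+00]), 'qvel': array([ 0.01414258,  0.0138704 ,  0.00227893, -0.03123605,  0.01786264,
       -0.03067693]), 'effort': array([-5.01459035e-04, -4.12465632e+01, -2.31973493e+01,  7.28826877e-02,
        4.58198413e-02, -1.41870069e-04]), 'ee_pos': array([5.74455723e+02, 1.02407635e-02, 1.85009541e+02]), 'ee_rot': array([-1.79998313e+02,  1.00955199e-01, -8.06522125e-04]), 'force': array([ 0.53444987,  0.38770918, -0.40310202]), 'torque': array([-0.02948611, -0.00581582, -0.03823176]), 'gripper_width': 91.19700793450788}
scene {'fov_y': 43.10005204871811, 'cx': 273.92562530974163, 'cy': 206.24233827519618, 'k1': -0.07870950502694171, 'pose': array([[-8.28550410e-01, -3.40492501e-01,  4.44487430e-01,
        -2.93509878e+01],
       [-5.59844939e-01,  4.91280848e-01, -6.67245661e-01,
         9.39599464e+02],
       [ 8.82398243e-03, -8.01690704e-01, -5.97673951e-01,
         8.82923996e+02],
       [ 0.00000000e+00,  0.00000000e+00,  0.00000000e+00
[... 255 characters left out ...]
-02,  4.87384525e-01, -8.71944090e-01,
         8.66744069e+02],
       [ 1.92456075e-02, -8.72291709e-01, -4.88606980e-01,
         5.51674860e+02],
       [ 0.00000000e+00,  0.00000000e+00,  0.00000000e+00,
         1.00000000e+00]])}
wrist {'fov_y': 66.21039651152952, 'cx': 279.54144890876944, 'cy': 212.0489620828254, 'k1': -0.03194806715605576, 'pose': array([[ 9.99999360e-01,  6.58617658e-04, -9.20117761e-04,
         5.75217587e+02],
       [ 4.02172827e-04, -9.66930891e-01, -2.55038213e-01,
         7.17422962e+01],
       [-1.05766296e-03,  2.55037680e-01, -9.66930537e-01,
         3.84022221e+02],
       [ 0.00000000e+00,  0.00000000e+00,  0.00000000e+00,
         1.00000000e+00]])}
```

View pics/scene0.png

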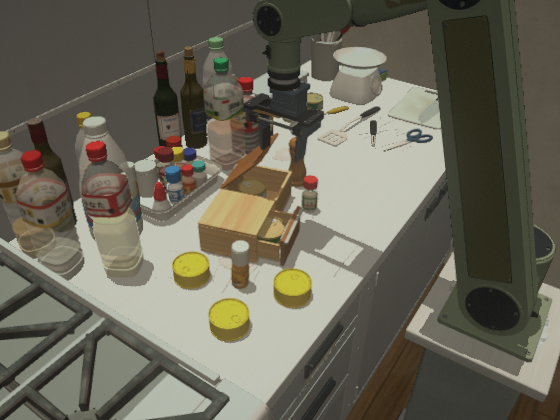

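View pics/side0.png

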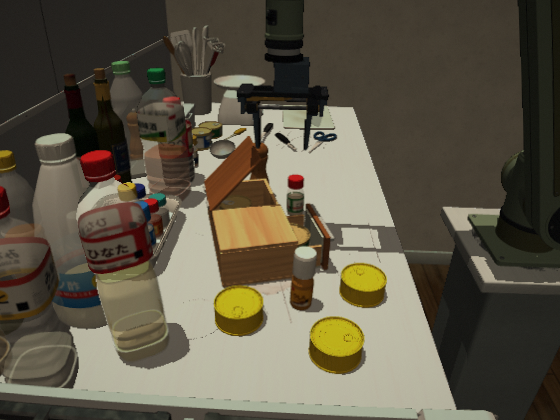

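View pics/wrist0.png

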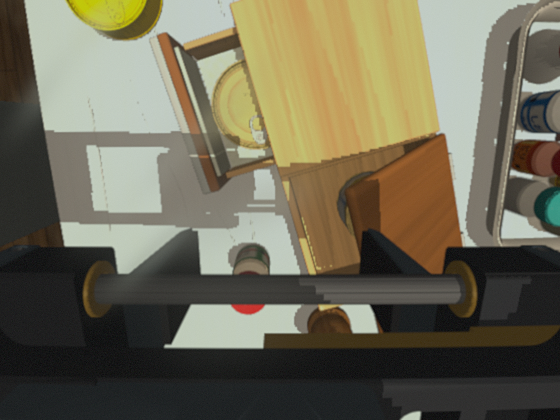

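```bash
cat > h.py <<'E'
import numpy as np, cv2
from workcell import env
def intr(p):
    f=210/np.tan(np.radians(p['fov_y']/2)); return f,p['cx'],p['cy'],p['k1']
def ray(p,uv):
    f,cx,cy,k=intr(p); d=(np.array(uv,float)-[cx,cy])/f
    s=d.copy()
    for _ in range(20): s=d/(1+k*(s@s))
    T=p['pose']; return T[:3,3],T[:3,:3]@np.array([s[0],s[1],1])
def atz(p,uv,z):
    o,d=ray(p,uv); return o+d*(z-o[2])/d[2]
def proj(p,X):
    f,cx,cy,k=intr(p); T=p['pose']; X=np.atleast_2d(X)
    c=(X-T[:3,3])@T[:3,:3]; s=c[:,:2]/c[:,2:]; r=(s**2).sum(1,keepdims=True)
    return s*(1+k*r)*f+[cx,cy]
def crop(src,dst,x0,y0,x1,y1,k):
    im=cv2.imread(src)[y0:y1,x0:x1]; cv2.imwrite(dst,cv2.resize(im,None,fx=k,fy=k,interpolation=cv2.INTER_CUBIC))
E
python3 - <<'E'
from h import *
crop('pics/wrist0.png','pics/w0c.png',140,0,480,290,2.3)
crop('pics/side0.png','pics/s0c.png',190,130,390,320,3.1)
crop('pics/scene0.png','pics/c0c.png',190,120,340,290,3.5)
E
```

```text
(no output)
```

View pics/w0c.png

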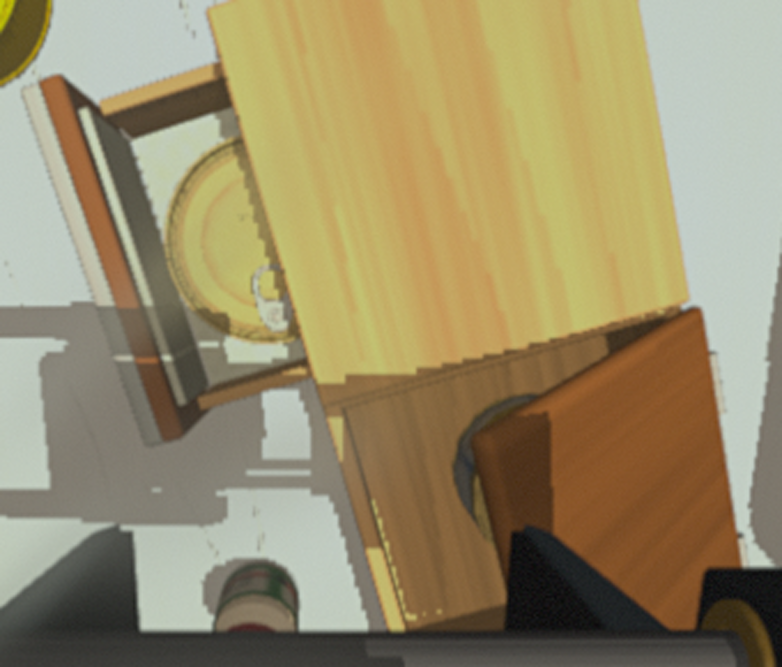

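View pics/s0c.png

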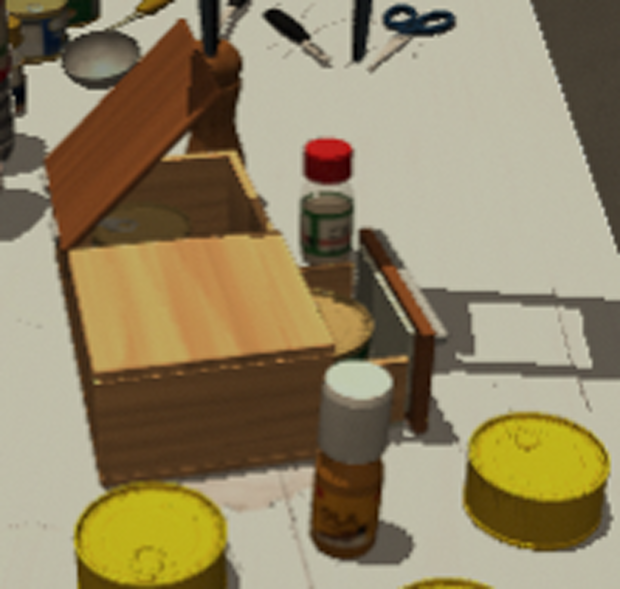

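View pics/c0c.png

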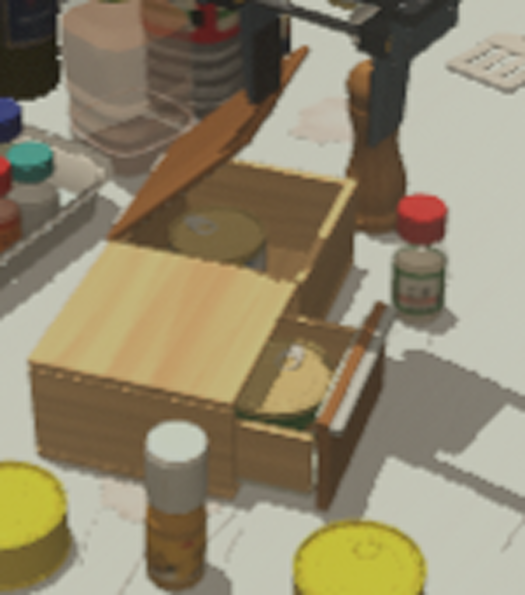

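```bash
cat > fit.py <<'E'
from h import *
from scipy.optimize import least_squares
P={n:env.camera_params(n) for n in ["scene","side","wrist"]}
S=lambda x,y:(190+x/3.5,120+y/3.5); D=lambda x,y:(190+x/3.1,130+y/3.1); W=lambda x,y:(140+x/2.3,y/2.3)
def pts(q):
    x,y,a,d,l=q; a=np.radians(a)
    def lid(r,yy,n): # hinge frame
        return [75-r*np.cos(l)+n*np.sin(l)*1, yy, 82+r*np.sin(l)+n*np.cos(l)]
    B={'bm':[75,0,90],'fm':[-75,0,90],'fl':[-75,150,90],'bl':[75,150,90],
     'lipL':[-94-d,146.5,84],'lipR':[-94-d,3.5,84],
     'leL':lid(158,-2,8),'leR':lid(158,-148,8),'lh':lid(0,-2,8)}
    c,s=np.cos(a),np.sin(a)
    return {k:np.array([x+c*v[0]-s*v[1],y+s*v[0]+c*v[1],v[2]]) for k,v in B.items()}
if __name__=='__main__':
    obs=[('scene','bm',S(110,243)),('scene','fm',S(296,290)),('scene','fl',S(237,405)),('scene','bl',S(32,362)),
    ('side','bm',D(68,240)),('side','fm',D(277,235)),('side','fl',D(333,347)),('side','bl',D(97,372)),
    ('wrist','fl',W(210,8)),('wrist','fm',W(316,385)),('wrist','bm',W(688,300)),
    ('wrist','lipL',W(22,92)),('wrist','lipR',W(150,445)),('side','lipR',D(372,232)),('side','lipL',D(444,335)),
    ('wrist','leL',W(475,435)),('side','leR',D(183,22)),('scene','leR',S(308,47))]
    def f(q):
        X=pts(q); return np.concatenate([proj(P[c],X[k])[0]-np.array(o) for c,k,o in obs])
    r=least_squares(f,[600,60,10,80,1],loss='soft_l1',x_scale=[10,10,1,10,.1])
    print(r.x); 
    for (c,k,o),e in zip(obs,r.fun.reshape(-1,2)): print(c,k,np.round(o),e.round(1))
    for k,v in pts(r.x).items(): print(k,v.round(0))
    np.save('q.npy',r.x)
E
python3 fit.py
```

```text
[645.56141454  48.14682466  16.49980148  52.24401114   0.76648546]
scene bm [221. 189.] [-0.6 -0.9]
scene fm [275. 203.] [ 1.1 -3.7]
scene fl [258. 236.] [-1.3 -0.6]
scene bl [199. 223.] [-2.  -0.9]
side bm [212. 207.] [-0.9  3.3]
side fm [279. 206.] [ 0.1 -2.1]
side fl [297. 242.] [ 0.7 -1.2]
side bl [221. 250.] [-1.7  0.3]
wrist fl [231.   3.] [-5.5 -0.4]
wrist fm [277. 167.] [ 0.6 10.3]
wrist bm [439. 130.] [-0.2  0.2]
wrist lipL [150.  40.] [-0.2 -2.9]
wrist lipR [205. 193.] [0.1 0.9]
side lipR [310. 205.] [ 0.7 -1.2]
side lipL [333. 238.] [-0.7  0. ]
wrist leL [347. 189.] [-0.6 -0.5]
side leR [249. 137.] [-1.  -1.4]
scene leR [278. 133.] [-0.2 -1. ]
bm [717.  69.  90.]
fm [574.  27.  90.]
fl [531. 171.  90.]
bl [675. 213.  90.]
lipL [464. 147.  84.]
lipR [504.  10.  84.]
leL [614.  37. 197.]
leR [ 656. -103.  197.]
lh [723.  69.  88.]
```

```bash
cat > ov.py <<'E'
import sys
from fit import *
q=np.load('q.npy'); X=pts(q)
def ov(n,src,dst,x0,y0,x1,y1,k):
    im=cv2.resize(cv2.imread(src)[y0:y1,x0:x1],None,fx=k,fy=k)
    for key,v in X.items():
        u=proj(P[n],v)[0]; u=((u-[x0,y0])*k).astype(int)
        cv2.circle(im,tuple(map(int,u)),3,(255,0,255),-1); cv2.putText(im,key,tuple(map(int,u+4)),0,.5,(255,0,0),1)
    cv2.imwrite(dst,im)
ov('wrist','pics/wrist0.png','pics/ovw.png',140,0,480,290,2)
ov('scene','pics/scene0.png','pics/ovc.png',190,120,340,290,3)
E
python3 ov.py
```

```text
(no output)
```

View pics/ovw.png

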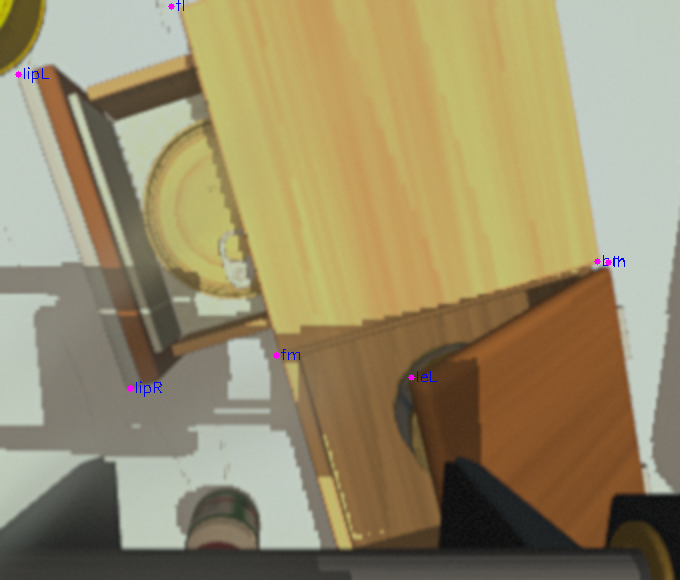

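View pics/ovc.png

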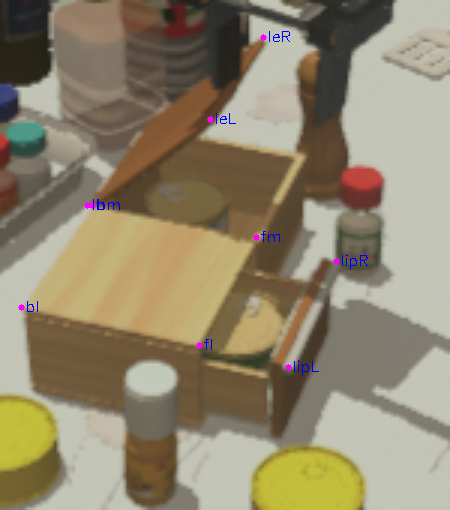

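```bash
sed -i "s/W(316,385)/W(319,403)/" fit.py; python3 fit.py
```

```text
[645.98171093  48.16547756  16.53237609  52.66363985   0.76331967]
scene bm [221. 189.] [-0.8 -0.9]
scene fm [275. 203.] [ 0.9 -3.8]
scene fl [258. 236.] [-1.5 -0.7]
scene bl [199. 223.] [-2.1 -0.9]
side bm [212. 207.] [-1.1  3.3]
side fm [279. 206.] [-0.1 -2.1]
side fl [297. 242.] [ 0.6 -1.2]
side bl [221. 250.] [-1.9  0.3]
wrist fl [231.   3.] [-5.1 -0.3]
wrist fm [279. 175.] [-0.2  2.5]
wrist bm [439. 130.] [0.3 0.2]
wrist lipL [150.  40.] [-0.2 -2.6]
wrist lipR [205. 193.] [0.1 1. ]
side lipR [310. 205.] [ 0.7 -1.2]
side lipL [333. 238.] [-0.7 -0.1]
wrist leL [347. 189.] [-0.6 -0.5]
side leR [249. 137.] [-1.  -1.2]
scene leR [278. 133.] [-0.3 -0.9]
bm [718.  70.  90.]
fm [574.  27.  90.]
fl [531. 171.  90.]
bl [675. 213.  90.]
lipL [464. 147.  84.]
lipR [504.  10.  84.]
leL [614.  37. 197.]
leR [ 656. -103.  197.]
lh [724.  69.  88.]
```

```bash
python3 - <<'E'
from fit import *
X=pts(np.load('q.npy'))
for n in ['wrist','scene','side']:
    im=cv2.imread(f'pics/{n}0.png'); 
    x0,y0,x1,y1={'wrist':(320,150,480,290),'scene':(230,80,330,180),'side':(200,90,300,190)}[n]
    k=5 if n=='wrist' else 6
    im=cv2.resize(im[y0:y1,x0:x1],None,fx=k,fy=k)
    def dot(v,c): 
        u=(proj(P[n],v)[0]-[x0,y0])*k; cv2.circle(im,tuple(int(a) for a in u),4,c,-1)
    for t in np.linspace(0,1,11): dot(X['leL']*(1-t)+X['leR']*t,(255,0,255))
    for x in (620,634):
        for y in (-16,16): dot([x,y,185],(0,255,0)); dot([x,y,205],(255,255,0))
    cv2.imwrite(f'pics/f_{n}.png',im)
E
```

```text
(no output)
```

View pics/f_wrist.png

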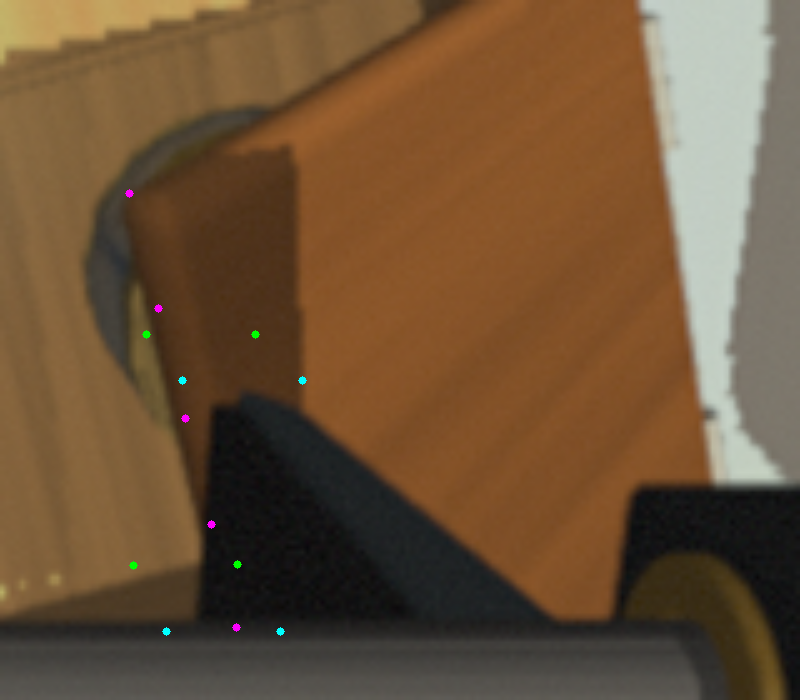

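View pics/f_scene.png

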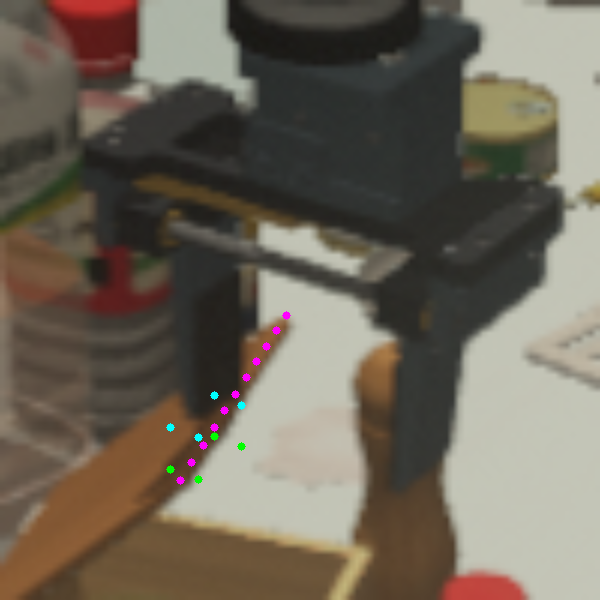

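View pics/f_side.png

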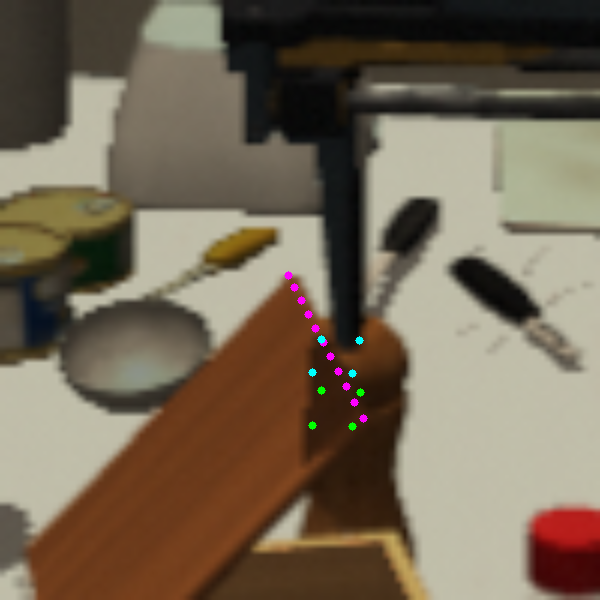

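```bash
python3 - <<'E'
from fit import *
q=np.load('q.npy');a=np.radians(q[2])
def rep(n,c,uv,z):
    X=atz(P[c],uv,z); d=X[:2]-q[:2]; print(n,X.round(0),'chest',round(np.cos(a)*d[0]+np.sin(a)*d[1]),round(-np.sin(a)*d[0]+np.cos(a)*d[1]))
rep('jarcap side','side',(296,179),100); rep('jarcap scene','scene',(311,180),100)
rep('must scene','scene',(240,245),118); rep('must side','side',(305,253),118)
rep('mill base scene','scene',(298,183),0); rep('mill top scene','scene',(293,144),155)
rep('mill top side','side',(263,149),155)
rep('bottle base scene','scene',(225,162),0)
rep('bottle2 base','scene',(262,150),0)
rep('tray edge wrist','wrist',(490,200),30)
E
python3 - <<'E'
from h import *
crop('pics/scene0.png','pics/c1c.png',120,30,320,200,4)
E
```

```text
jarcap side [539. -81. 100.] chest -139 -94
jarcap scene [537. -86. 100.] chest -142 -98
must scene [521. 246. 118.] chest -64 225
must side [520. 250. 118.] chest -64 229
mill base scene [ 633. -182.    0.] chest -78 -217
mill top scene [ 628. -138.  155.] chest -70 -173
mill top side [ 623. -129.  155.] chest -73 -163
bottle base scene [ 883. -151.    0.] chest 170 -258
bottle2 base [ 830. -277.    0.] chest 84 -364
tray edge wrist [815.  -7.  30.] chest 146 -101
```

View pics/c1c.png

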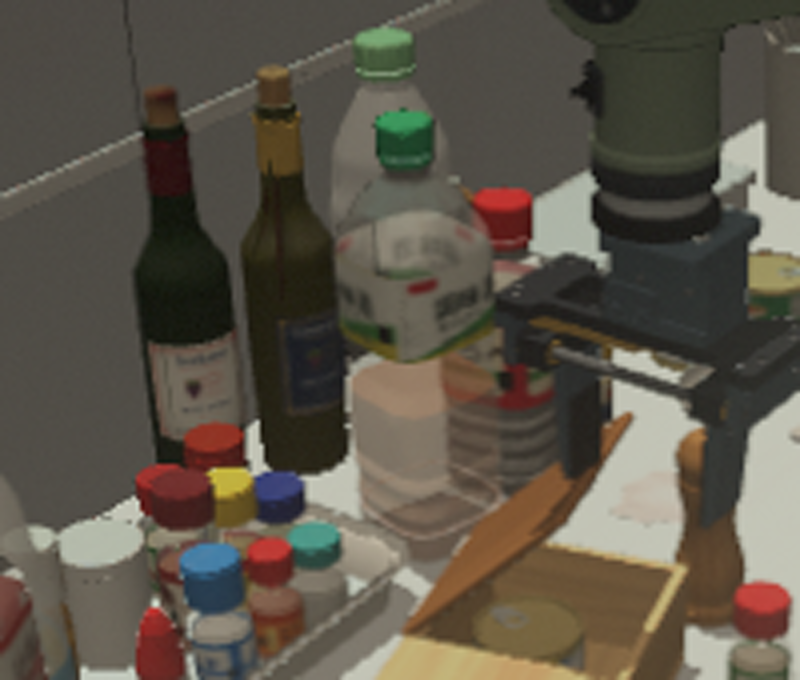

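{"name": "drive_tool", "arguments": {"motion": [[[0,0,0.015],[0,0,0]],[[0,0,0.015],[0,0,0]],[[0,0,0.015],[0,0,0]],[[0,0,0.015],[0,0,0]],[[0.0137,-0.0044,0],[0,0,0.048]],[[0.0137,-0.0044,0],[0,0,0.048]],[[0.0137,-0.0044,0],[0,0,0.048]],[[0.0137,-0.0044,0],[0,0,0.048]],[[0.0137,-0.0044,0],[0,0,0.048]],[[0.0137,-0.0044,0],[0,0,0.048]]]}}

```text
time_s: 0.98
ee_pos: [657.6, -26.6, 245.4]
ee_rot: [-180.0, 0.0, 16.6]
force: [-0.1, 0.0, -0.1]
gripper_width: 91.2
```

{"name": "drive_tool", "arguments": {"motion": [[[0,0,0],[0,0,0]],[[0,0,0],[0,0,0]],[[0,0,0],[0,0,0]],[[0,0,0],[0,0,0]],[[0,0,0],[0,0,0]],[[0,0,0],[0,0,0]],[[0,0,0],[0,0,0]],[[0,0,0],[0,0,0]],[[0,0,0],[0,0,0]],[[0,0,0],[0,0,0]]], "claw": 0, "force": 10}}

```text
time_s: 1.82
ee_pos: [657.2, -26.4, 245.9]
ee_rot: [-180.0, -0.0, 16.5]
force: [-0.5, 0.5, -0.6]
gripper_width: 27.4
```

```bash
python3 - <<'E'
from h import *
print(env.state()['ee_pos'],env.state()['ee_rot'],env.state()['gripper_width'],env.state()['time_s'])
for n in ["side","wrist"]: cv2.imwrite(f"pics/{n}1.png",env.grab_frame(n)[:,:,::-1])
crop('pics/side1.png','pics/s1c.png',170,60,380,280,2.6)
E
```

```text
[657.16973004 -26.37906702 245.90473299] [-1.79999859e+02 -6.04835680e-03  1.65013761e+01] 27.407174733048066 1.8167
```

View pics/s1c.png

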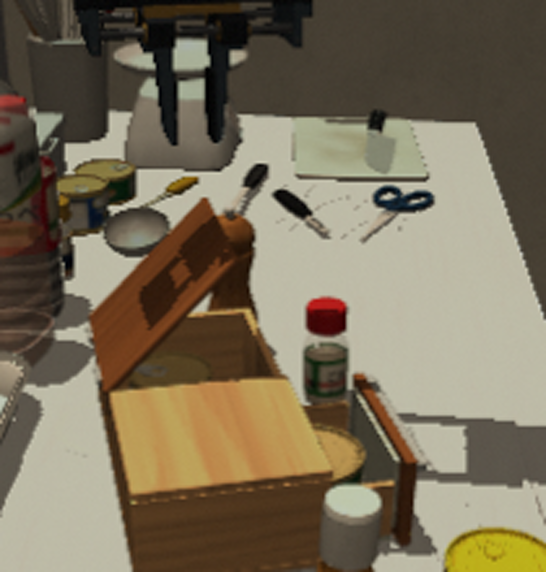

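View pics/wrist1.png

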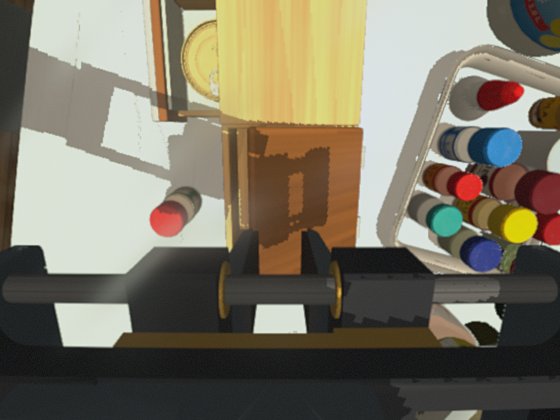

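{"name": "drive_tool", "arguments": {"motion": [[[0,0,0],[0,0,0]],[[0,0,0],[0,0,0]],[[0,0,0],[0,0,0]],[[0,0,0],[0,0,0]],[[0,0,0],[0,0,0]],[[0,0,-0.008],[0,0,0]],[[0,0,-0.008],[0,0,0]],[[0,0,-0.008],[0,0,0]],[[0,0,-0.008],[0,0,0]],[[0,0,-0.008],[0,0,0]]]}}

```text
time_s: 2.75
ee_pos: [656.8, -26.4, 204.4]
ee_rot: [-180.0, 0.1, 16.5]
force: [-0.1, 0.4, 0.3]
gripper_width: 0.2
```

{"name": "drive_tool", "arguments": {"motion": [[[0,0,-0.006],[0,0,0]],[[0,0,-0.006],[0,0,0]],[[0,0,-0.006],[0,0,0]],[[0,0,-0.006],[0,0,0]],[[0,0,-0.006],[0,0,0]],[[0,0,-0.006],[0,0,0]],[[0,0,-0.006],[0,0,0]],[[0,0,-0.006],[0,0,0]],[[0,0,0],[0,0,0]],[[0,0,0],[0,0,0]]]}}

```text
time_s: 3.58
ee_pos: [657.1, -26.4, 157.5]
ee_rot: [-180.0, 0.0, 16.5]
force: [0.3, -0.7, 0.5]
gripper_width: 0.4
```

```bash
python3 - <<'E'
from h import *
s=env.state();print(s['ee_pos'],s['force'])
for n in ["side"]: cv2.imwrite(f"pics/{n}2.png",env.grab_frame(n)[:,:,::-1])
crop('pics/side2.png','pics/s2c.png',170,60,380,280,2.6)
E
```

```text
[657.07011232 -26.37798491 157.49150698] [ 0.26884427 -0.67595493  0.54253981]
```

View pics/s2c.png

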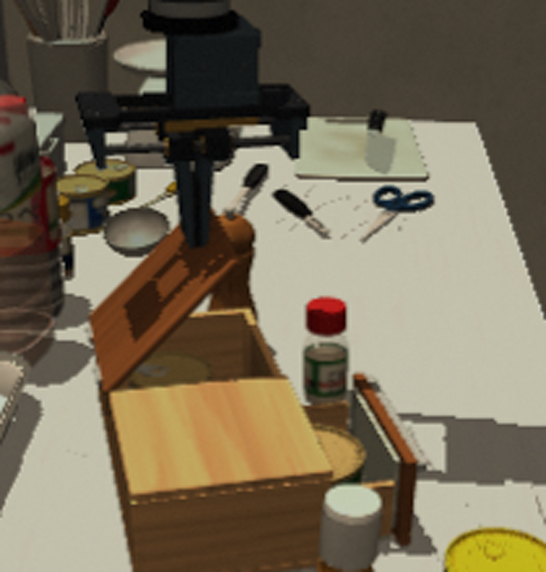

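```bash
python3 - <<'E'
from fit import *
for n in ['side','wrist','scene']:
    im=env.grab_frame(n)[:,:,::-1]; cv2.imwrite(f"pics/{n}3.png",im)
    P[n]=env.camera_params(n)
    print(n,proj(P[n],[[657,-26.4,157.5],[657,-26.4,175]]))
    for k,v in pts(np.load('q.npy')).items(): print(k,proj(P[n],v)[0].round(),end=' ')
crop('pics/scene3.png','pics/c3c.png',170,60,380,280,2.6)
E
```

```text
side [[243.96694059 164.40779928]
 [243.80820769 157.15839317]]
bm [211. 211.] fm [279. 204.] fl [298. 241.] bl [219. 250.] lipL [333. 238.] lipR [311. 204.] leL [261. 160.] leR [248. 136.] lh [208. 211.] wrist [[278.04817039 239.70931254]
 [277.95129284 249.51199414]]
bm [385. 123.] fm [198. 123.] fl [187. -95.] bl [399. -94.] lipL [ 92. -81.] lipR [113. 120.] leL [230. 125.] leR [240. 377.] lh [390. 126.] scene [[260.76120981 157.56528338]
 [260.72288955 151.77276904]]
bm [221. 189.] fm [276. 199.] fl [256. 235.] bl [197. 223.] lipL [286. 242.] lipR [302. 207.] leL [260. 160.] leR [278. 133.] lh [219. 188.]
```

View pics/c3c.png

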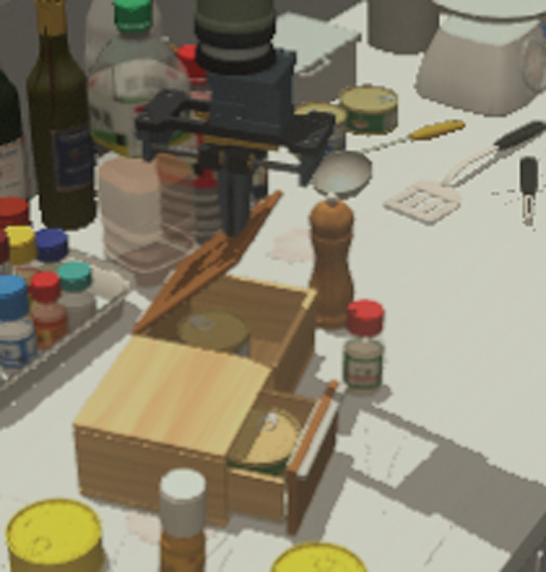

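View pics/wrist3.png

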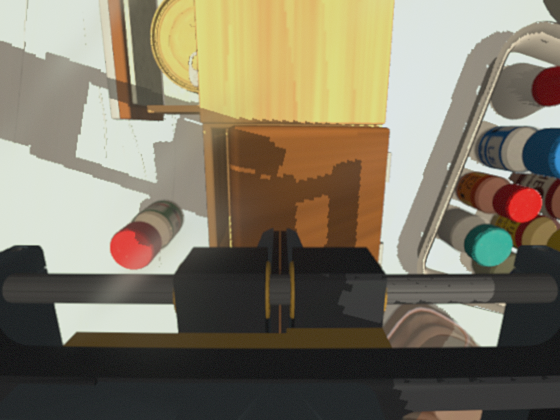

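{"name": "drive_tool", "arguments": {"motion": [[[0,0,-0.006],[0,0,0]],[[0,0,-0.006],[0,0,0]],[[0,0,-0.006],[0,0,0]],[[0,0,-0.006],[0,0,0]],[[0,0,-0.006],[0,0,0]],[[0,0,0],[0,0,0]],[[0,0,0],[0,0,0]],[[0,0,0],[0,0,0]],[[0,0,0],[0,0,0]],[[0,0,0],[0,0,0]]]}}

```text
time_s: 4.62
ee_pos: [657.3, -26.4, 128.1]
ee_rot: [180.0, -0.0, 16.5]
force: [0.6, 0.2, 0.2]
gripper_width: 0.3
```

```bash
python3 - <<'E'
from h import *
s=env.state();print(s['ee_pos'],s['force'])
for n in ["scene","side"]: cv2.imwrite(f"pics/{n}4.png",env.grab_frame(n)[:,:,::-1])
crop('pics/side4.png','pics/s4c.png',170,60,380,280,2.6)
crop('pics/scene4.png','pics/c4c.png',170,60,380,280,2.6)
E
```

```text
[657.3220722  -26.38504813 128.08656548] [0.61826168 0.15140186 0.17790179]
```

View pics/s4c.png

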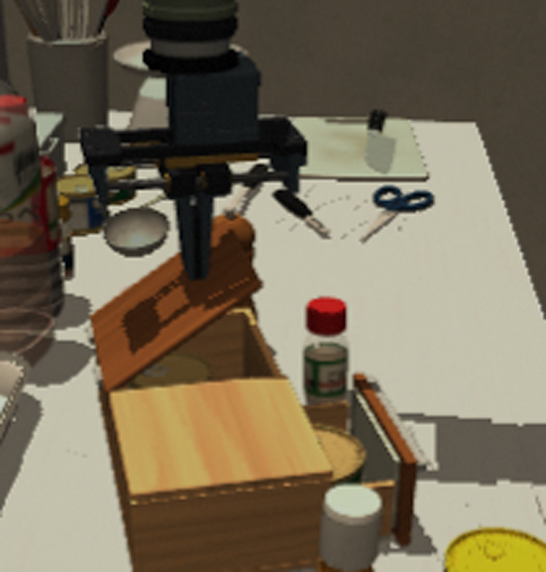

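View pics/c4c.png

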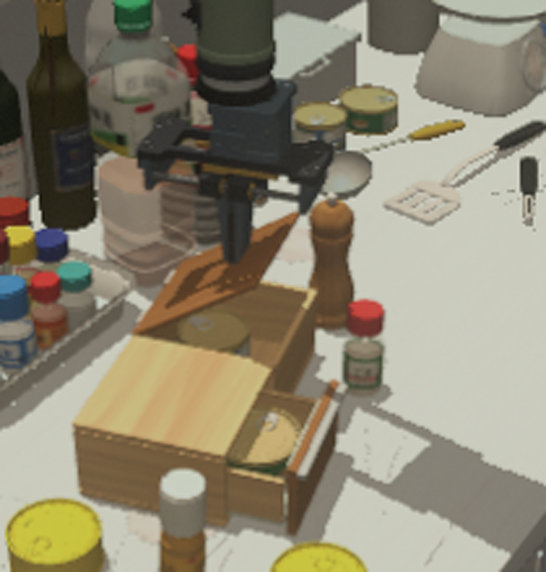

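{"name": "drive_tool", "arguments": {"motion": [[[-0.002,-0.0006,-0.005],[0,0,0]],[[-0.002,-0.0006,-0.005],[0,0,0]],[[-0.002,-0.0006,-0.005],[0,0,0]],[[-0.002,-0.0006,-0.005],[0,0,0]],[[-0.002,-0.0006,-0.005],[0,0,0]],[[-0.002,-0.0006,-0.005],[0,0,0]],[[-0.002,-0.0006,-0.005],[0,0,0]],[[-0.002,-0.0006,-0.005],[0,0,0]],[[0,0,-0.005],[0,0,0]],[[0,0,0],[0,0,0]]]}}

```text
time_s: 5.55
ee_pos: [640.4, -31.3, 81.5]
ee_rot: [-180.0, 0.1, 16.5]
force: [0.1, 0.2, 1.1]
gripper_width: 0.6
```

```bash
python3 - <<'E'
from h import *
s=env.state();print(s['ee_pos'],s['force'])
p=env.camera_params('scene'); print(atz(p,(299,178),0),atz(p,(298,138),160))
for n in ["scene","side"]: cv2.imwrite(f"pics/{n}5.png",env.grab_frame(n)[:,:,::-1])
crop('pics/side5.png','pics/s5c.png',170,60,380,280,2.6)
crop('pics/scene5.png','pics/c5c.png',170,60,380,280,2.6)
E
```

```text
[640.43350604 -31.27030607  81.47917822] [0.12438399 0.17633146 1.1049808 ]
[ 644.77660942 -206.12932558    0.        ] [ 629.86246739 -165.86602539  160.        ]
```

View pics/s5c.png

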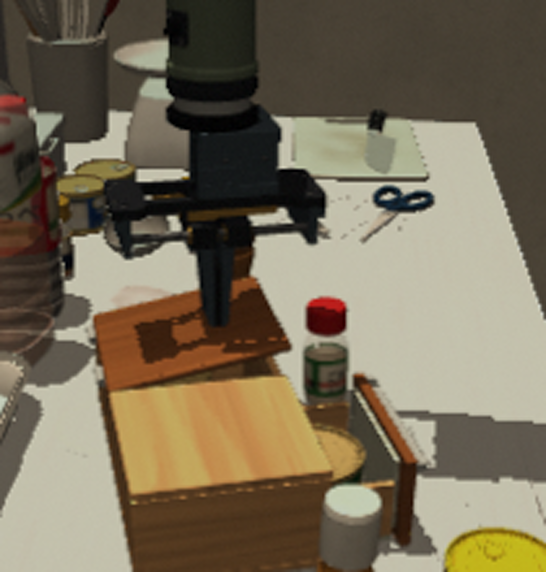

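View pics/c5c.png

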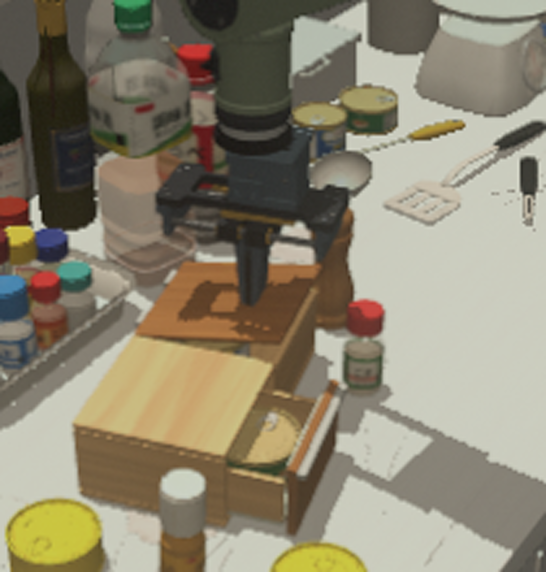

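{"name": "drive_tool", "arguments": {"motion": [[[-0.002,-0.0006,-0.002],[0,0,0]],[[-0.002,-0.0006,-0.002],[0,0,0]],[[-0.002,-0.0006,-0.002],[0,0,0]],[[-0.002,-0.0006,-0.002],[0,0,0]],[[-0.002,-0.0006,-0.002],[0,0,0]],[[0,0,0],[0,0,0]],[[0,0,0],[0,0,0]],[[0,0,0],[0,0,0]],[[0,0,0],[0,0,0]],[[0,0,0],[0,0,0]]]}}

```text
time_s: 6.48
ee_pos: [631.2, -34.2, 72.9]
ee_rot: [-180.0, 0.0, 16.5]
force: [-1.3, 0.8, 0.5]
gripper_width: 0.3
```

```bash
python3 - <<'E'
from h import *
s=env.state();print(s['ee_pos'],s['force'])
for n in ["side"]: cv2.imwrite(f"pics/{n}6.png",env.grab_frame(n)[:,:,::-1])
crop('pics/side6.png','pics/s6c.png',200,130,320,260,4.5)
E
```

```text
[631.17176554 -34.19810399  72.86228293] [-1.27729507  0.8194527   0.53739509]
```

View pics/s6c.png

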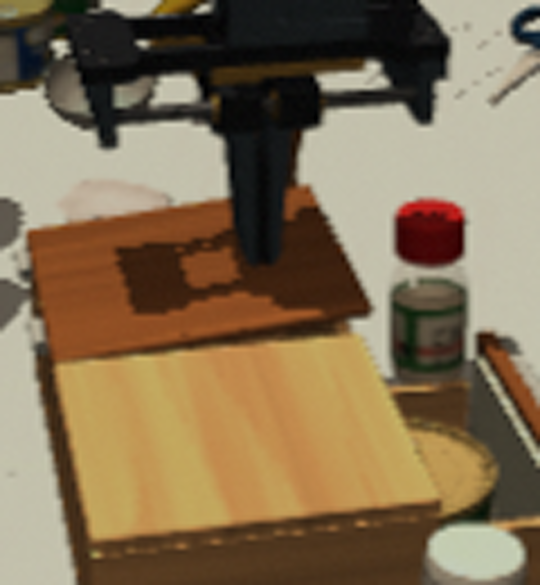

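{"name": "drive_tool", "arguments": {"motion": [[[-0.002,-0.0006,-0.002],[0,0,0]],[[-0.002,-0.0006,-0.002],[0,0,0]],[[-0.002,-0.0006,-0.002],[0,0,0]],[[-0.002,-0.0006,-0.002],[0,0,0]],[[0,0,0],[0,0,0]],[[0,0,0],[0,0,0]],[[0,0,0],[0,0,0]],[[0,0,0],[0,0,0]],[[0,0,0],[0,0,0]],[[0,0,0],[0,0,0]]]}}

```text
time_s: 7.37
ee_pos: [623.2, -36.6, 64.9]
ee_rot: [180.0, -0.0, 16.5]
force: [-0.8, 0.1, -0.6]
gripper_width: 0.3
```

```bash
python3 - <<'E'
from h import *
s=env.state();print(s['ee_pos'],s['force'])
for n in ["side"]: cv2.imwrite(f"pics/{n}7.png",env.grab_frame(n)[:,:,::-1])
crop('pics/side7.png','pics/s7c.png',200,130,320,260,4.5)
E
```

```text
[623.23012339 -36.59525541  64.86383725] [-0.75459182  0.11333156 -0.6439849 ]
```

View pics/s7c.png

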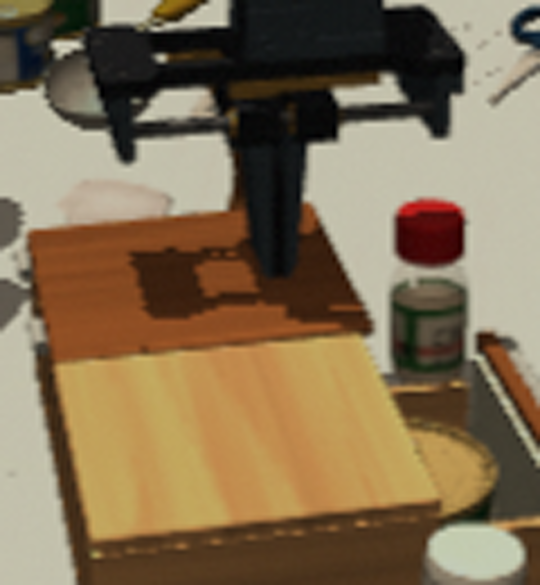

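{"name": "drive_tool", "arguments": {"motion": [[[0,0,-0.001],[0,0,0]],[[0,0,-0.001],[0,0,0]],[[0,0,-0.001],[0,0,0]],[[0,0,-0.001],[0,0,0]],[[0,0,-0.001],[0,0,0]],[[0,0,0],[0,0,0]],[[0,0,0],[0,0,0]],[[0,0,0],[0,0,0]],[[0,0,0],[0,0,0]],[[0,0,0],[0,0,0]]]}}

```text
time_s: 8.25
ee_pos: [623.3, -36.7, 62.1]
ee_rot: [180.0, -0.1, 16.5]
force: [-4.2, 0.4, 12.2]
gripper_width: 0.2
```

```bash
python3 - <<'E'
from h import *
s=env.state();print(s['ee_pos'],s['force'])
for n in ["side"]: cv2.imwrite(f"pics/{n}8.png",env.grab_frame(n)[:,:,::-1])
crop('pics/side8.png','pics/s8c.png',200,130,320,260,4.5)
E
```

```text
[623.30760955 -36.65079829  62.05443941] [-4.19054615  0.39906784 12.18407119]
```

View pics/s8c.png

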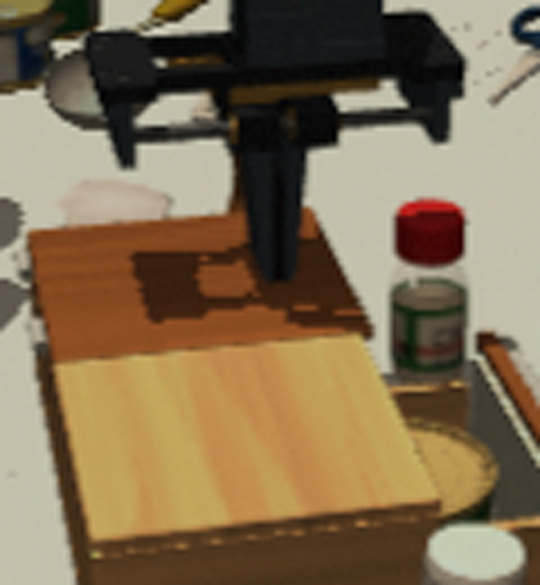

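```bash
python3 - <<'E'
from h import *
p=env.camera_params('side')
for z in (62,72,80,85,90,95): print(z,proj(p,[623.3,-36.7,z])[0])
E
```

```text
62 [259.52293388 200.36187736]
72 [259.50789263 196.6176865 ]
80 [259.49588599 193.59672499]
85 [259.48839462 191.69696306]
90 [259.48091363 189.78816966]
95 [259.47344348 187.87029329]
```

{"name": "drive_tool", "arguments": {"motion": [[[0,0,0.005],[0,0,0]],[[0,0,0.01],[0,0,0]],[[0,0,0.015],[0,0,0]],[[0,0,0.02],[0,0,0]],[[0,0,0.02],[0,0,0]],[[0,0,0.02],[0,0,0]],[[0,0,0.02],[0,0,0]],[[-0.02,0.012,0],[0,0,0]],[[-0.02,0.012,0],[0,0,0]],[[-0.02,0.012,0],[0,0,0]]]}}

```text
time_s: 9.13
ee_pos: [562.8, -0.4, 170.4]
ee_rot: [180.0, -0.1, 16.5]
force: [-0.1, 0.1, -0.6]
gripper_width: 0.5
```

{"name": "drive_tool", "arguments": {"motion": [[[-0.02,0.012,0],[0,0,0]],[[-0.02,0.012,0],[0,0,0]],[[-0.02,0.012,0],[0,0,0]],[[-0.02,0.012,0],[0,0,0]],[[-0.0185,0.012,0],[0,0,0]],[[-0.0095,0.01,0],[0,0,0]],[[0,0,0],[0,0,0]],[[0,0,0],[0,0,0]],[[0,0,0],[0,0,0]],[[0,0,0],[0,0,0]]]}}

```text
time_s: 9.97
ee_pos: [456.4, 69.0, 169.9]
ee_rot: [180.0, -0.0, 16.5]
force: [0.0, -0.8, 0.0]
gripper_width: 0.4
```

```bash
python3 - <<'E'
from h import *
s=env.state();print(s['ee_pos'],s['force'])
for n in ["scene","side","wrist"]: cv2.imwrite(f"pics/{n}9.png",env.grab_frame(n)[:,:,::-1])
crop('pics/side9.png','pics/s9c.png',170,60,380,280,2.6)
E
```

```text
[456.35390599  69.02886412 169.91901217] [ 0.00654927 -0.78688787  0.00240573]
```

View pics/s9c.png

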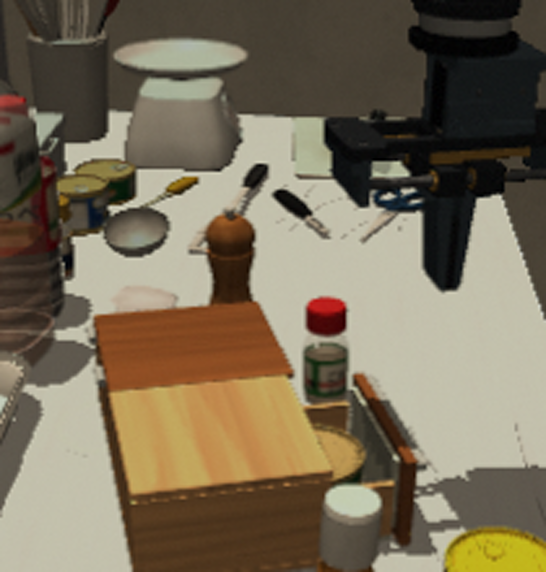

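View pics/wrist9.png

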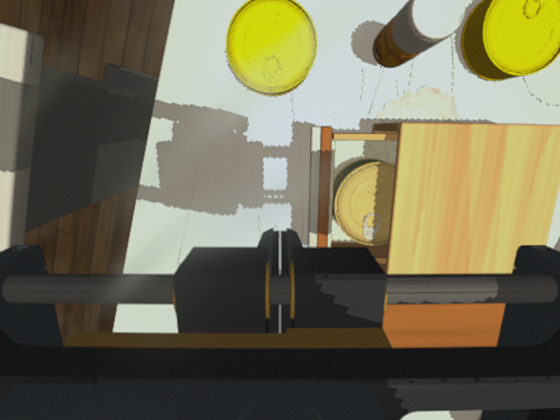

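View pics/scene9.png

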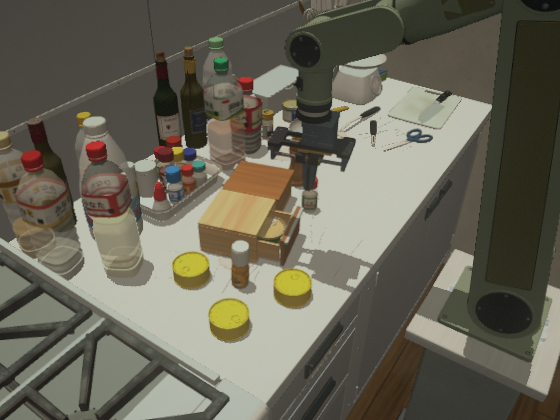

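{"name": "drive_tool", "arguments": {"motion": [[[0,0,-0.01],[0,0,0]],[[0,0,-0.01],[0,0,0]],[[0,0,-0.01],[0,0,0]],[[0,0,-0.01],[0,0,0]],[[0,0,-0.01],[0,0,0]],[[0,0,-0.01],[0,0,0]],[[0,0,-0.01],[0,0,0]],[[0,0,-0.01],[0,0,0]],[[0,0,-0.01],[0,0,0]],[[0,0,0],[0,0,0]]]}}

```text
time_s: 10.95
ee_pos: [454.1, 68.9, 78.1]
ee_rot: [-180.0, 0.2, 16.5]
force: [-0.0, 0.1, 0.4]
gripper_width: 0.3
```

```bash
python3 - <<'E'
from h import *
s=env.state();print(s['ee_pos'],s['force'])
for n in ["side","wrist"]: cv2.imwrite(f"pics/{n}10.png",env.grab_frame(n)[:,:,::-1])
p=env.camera_params('side')
for z in (80,100,110): print(z,proj(p,[456,69.0,z])[0])
crop('pics/side10.png','pics/s10c.png',220,120,400,270,4)
E
```

```text
[454.06039616  68.93536469  78.0927744 ] [-0.0414602   0.07388673  0.3876984 ]
80 [333.86030857 219.58737765]
100 [334.62150132 211.40047657]
110 [335.00735985 207.24089481]
```

View pics/s10c.png

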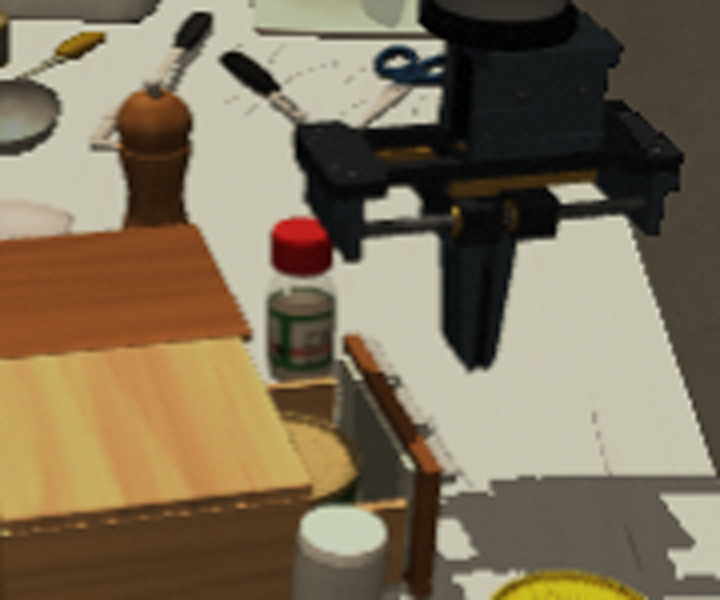

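View pics/wrist10.png

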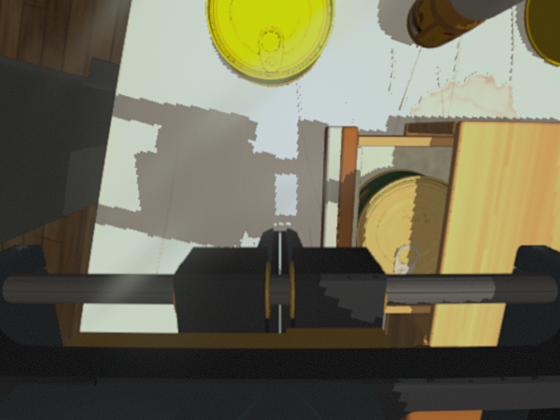

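{"name": "drive_tool", "arguments": {"motion": [[[0,0,-0.01],[0,0,0]],[[0,0,-0.01],[0,0,0]],[[0,0,-0.01],[0,0,0]],[[0,0,-0.008],[0,0,0]],[[0,0,0],[0,0,0]],[[0.0024,0.0007,0],[0,0,0]],[[0.0024,0.0007,0],[0,0,0]],[[0.0024,0.0007,0],[0,0,0]],[[0.0024,0.0007,0],[0,0,0]],[[0.0024,0.0007,0],[0,0,0]]]}}

```text
time_s: 11.88
ee_pos: [467.9, 73.1, 42.3]
ee_rot: [180.0, -0.1, 16.5]
force: [-0.6, -0.0, 0.1]
gripper_width: 0.3
```

{"name": "drive_tool", "arguments": {"motion": [[[0.0029,0.0009,0],[0,0,0]],[[0.0029,0.0009,0],[0,0,0]],[[0.0029,0.0009,0],[0,0,0]],[[0.0029,0.0009,0],[0,0,0]],[[0.0029,0.0009,0],[0,0,0]],[[0.0029,0.0009,0],[0,0,0]],[[0.0029,0.0009,0],[0,0,0]],[[0.0029,0.0009,0],[0,0,0]],[[0.0029,0.0009,0],[0,0,0]],[[0.0029,0.0009,0],[0,0,0]]]}}

```text
time_s: 12.72
ee_pos: [496.4, 81.9, 41.8]
ee_rot: [180.0, 0.0, 16.5]
force: [-1.8, -2.5, 0.2]
gripper_width: 0.9
```

```bash
python3 - <<'E'
from h import *
s=env.state();print(s['ee_pos'],s['force'])
for n in ["side","wrist"]: cv2.imwrite(f"pics/{n}11.png",env.grab_frame(n)[:,:,::-1])
crop('pics/side11.png','pics/s11c.png',220,120,400,270,4)
E
```

```text
[496.38930998  81.90503762  41.78303916] [-1.81767179 -2.49464066  0.17129702]
```

View pics/s11c.png

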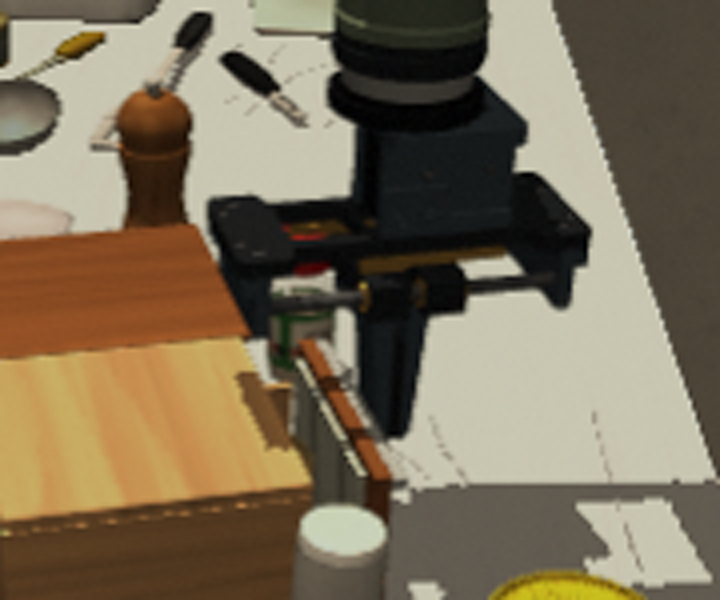

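View pics/wrist11.png

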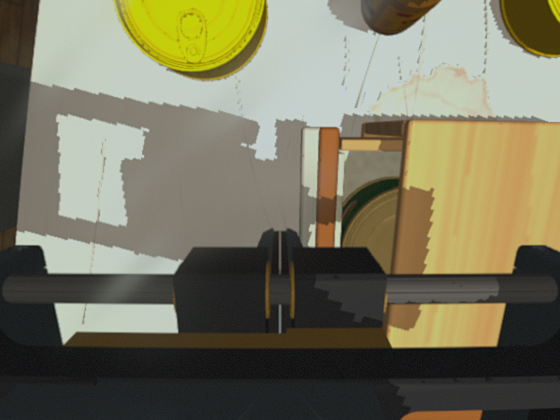

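{"name": "drive_tool", "arguments": {"motion": [[[0.0029,0.0009,0],[0,0,0]],[[0.0029,0.0009,0],[0,0,0]],[[0.0029,0.0009,0],[0,0,0]],[[0.0029,0.0009,0],[0,0,0]],[[0.0029,0.0009,0],[0,0,0]],[[0.0029,0.0009,0],[0,0,0]],[[0.0029,0.0009,0],[0,0,0]],[[0.0019,0.0006,0],[0,0,0]],[[0.0019,0.0006,0],[0,0,0]],[[0,0,0],[0,0,0]]]}}

```text
time_s: 13.65
ee_pos: [521.0, 89.7, 41.9]
ee_rot: [-180.0, -0.1, 16.5]
force: [0.1, -0.1, -0.5]
gripper_width: 0.4
```

```bash
python3 - <<'E'
from h import *
s=env.state();print(s['ee_pos'],s['force'])
for n in ["side"]: cv2.imwrite(f"pics/{n}12.png",env.grab_frame(n)[:,:,::-1])
crop('pics/side12.png','pics/s12c.png',220,120,400,270,4)
E
```

```text
[521.02174123  89.67108255  41.89552166] [ 0.09123525 -0.13350359 -0.45613204]
```

View pics/s12c.png

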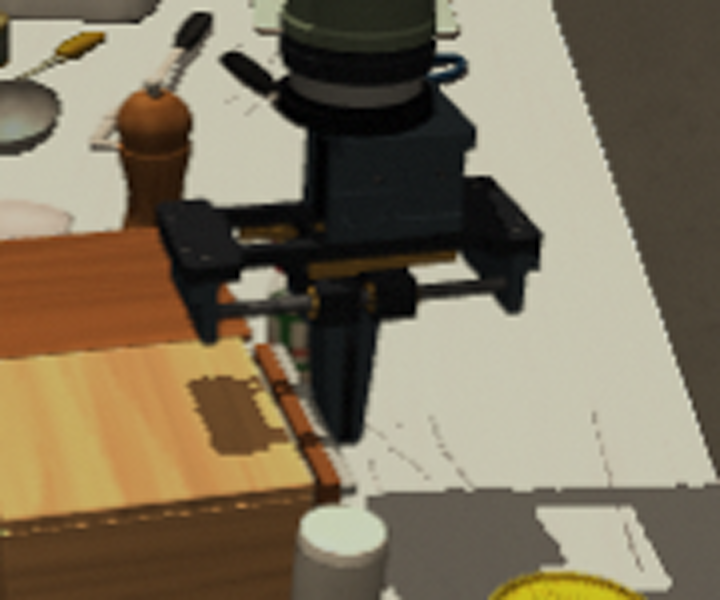

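Nearly home; push on slowly until the force rises.

{"name": "drive_tool", "arguments": {"motion": [[[0.0015,0.00045,0],[0,0,0]],[[0.0015,0.00045,0],[0,0,0]],[[0.0015,0.00045,0],[0,0,0]],[[0.0015,0.00045,0],[0,0,0]],[[0,0,0],[0,0,0]],[[0,0,0],[0,0,0]],[[0,0,0],[0,0,0]],[[0,0,0],[0,0,0]],[[0,0,0],[0,0,0]],[[0,0,0],[0,0,0]]]}}

```text
time_s: 14.53
ee_pos: [525.4, 91.0, 41.9]
ee_rot: [-180.0, 0.1, 16.5]
force: [-4.7, -1.8, 4.6]
gripper_width: 0.5
```

```bash
python3 - <<'E'
from h import *
s=env.state();print(s['ee_pos'],s['force'])
for n in ["side"]: cv2.imwrite(f"pics/{n}13.png",env.grab_frame(n)[:,:,::-1])
crop('pics/side13.png','pics/s13c.png',220,120,400,270,4)
E
```

```text
[525.38243667  91.02895643  41.87134135] [-4.73925937 -1.83123084  4.58964096]
```

View pics/s13c.png

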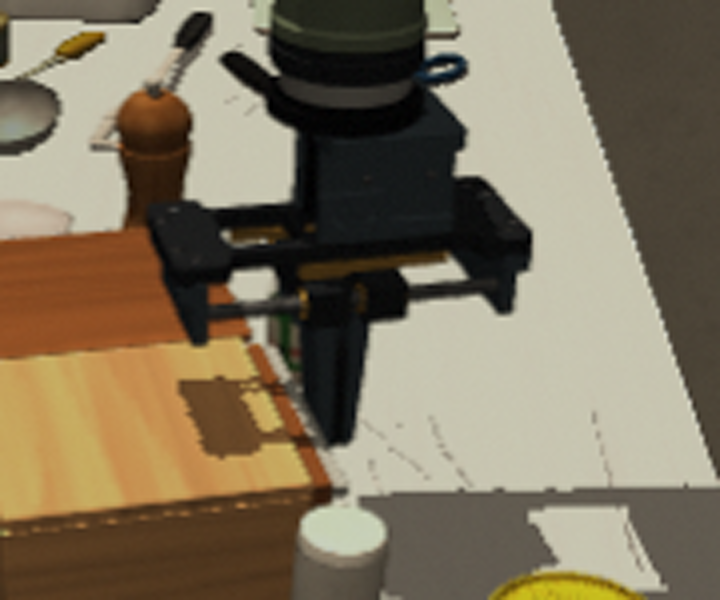

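{"name": "drive_tool", "arguments": {"motion": [[[0.001,0.0003,0],[0,0,0]],[[0.001,0.0003,0],[0,0,0]],[[0,0,0],[0,0,0]],[[0,0,0],[0,0,0]],[[0,0,0],[0,0,0]],[[0,0,0],[0,0,0]],[[0,0,0],[0,0,0]],[[0,0,0],[0,0,0]],[[0,0,0],[0,0,0]],[[0,0,0],[0,0,0]]]}}

```text
time_s: 15.42
ee_pos: [525.3, 91.0, 41.9]
ee_rot: [-180.0, 0.3, 16.5]
force: [-9.5, -4.0, 8.3]
gripper_width: 0.7
```

{"name": "drive_tool", "arguments": {"motion": [[[-0.004,-0.0012,0],[0,0,0]],[[-0.008,-0.0024,0],[0,0,0]],[[-0.015,-0.0045,0],[0,0,0]],[[-0.02,-0.006,0],[0,0,0]],[[-0.02,-0.006,0],[0,0,0]],[[0,0,0.02],[0,0,0]],[[0,0,0.03],[0,0,0]],[[0,0,0.03],[0,0,0]],[[0,0,0.03],[0,0,0]],[[0,0,0.03],[0,0,0]]]}}

```text
time_s: 16.25
ee_pos: [461.8, 71.8, 183.5]
ee_rot: [180.0, -0.2, 16.5]
force: [0.4, 0.3, 0.1]
gripper_width: 0.7
```

```bash
python3 - <<'E'
from h import *
s=env.state();print(s['ee_pos'],s['force'])
for n in ["scene","side","wrist"]: cv2.imwrite(f"pics/{n}14.png",env.grab_frame(n)[:,:,::-1])
crop('pics/side14.png','pics/s14c.png',190,120,350,260,4.2)
crop('pics/scene14.png','pics/c14c.png',180,120,340,280,3.7)
E
```

```text
[461.75493946  71.83735763 183.47606368] [0.39205743 0.26069424 0.05631201]
```

View pics/s14c.png

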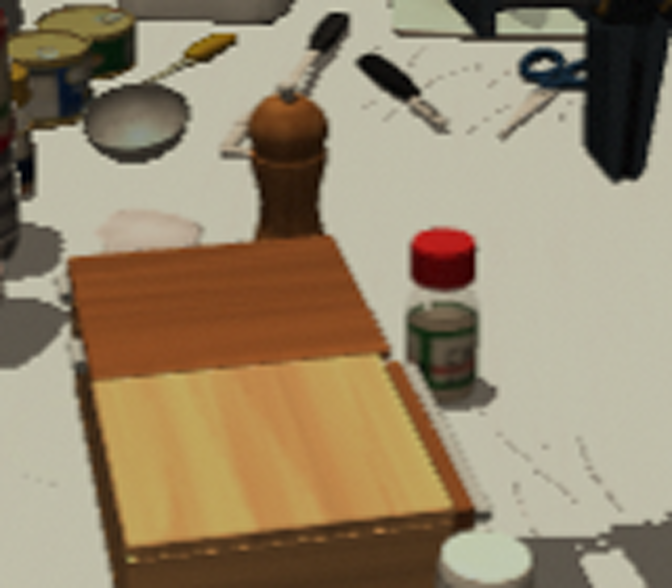

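View pics/c14c.png

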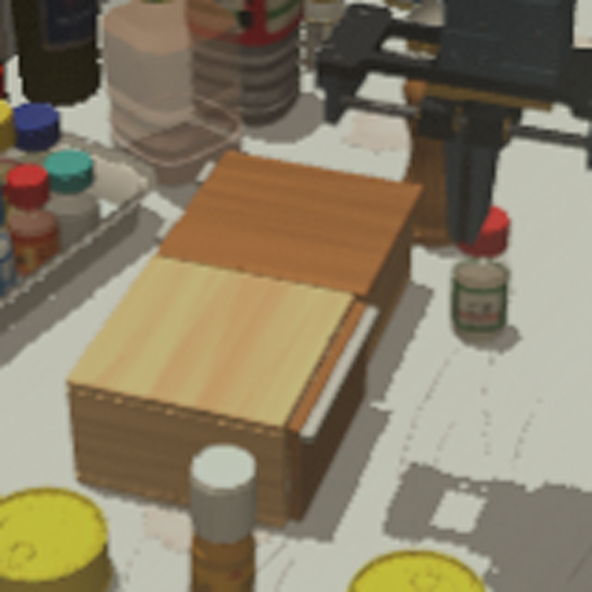

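View pics/wrist14.png

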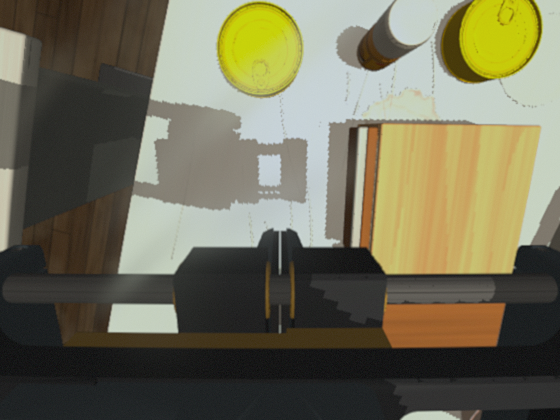

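```bash
python3 - <<'E'
from fit import *
q=np.load('q.npy').copy(); 
for d,l in((0,0),(6,.06)):
    q[3]=d;q[4]=l; X=pts(q)
    print('side lipL 306,242.6 lipR 286.4,207.4 leR 269.8,176.4 leL 282.4,203.8',[(k,proj(P['side'],X[k])[0].round(1)) for k in('lipL','lipR','leR','leL')])
    print('wrist lipL 357,127 fl 382,125',[(k,proj(P['wrist'],X[k])[0].round(1)) for k in('lipL','fl')])
    print('scene lipL 262.5,237.5 lipR 281,203',[(k,proj(P['scene'],X[k])[0].round(1)) for k in('lipL','lipR','leL','leR')])
crop('pics/wrist14.png','pics/w14c.png',330,110,420,180,8)
E
```

```text
side lipL 306,242.6 lipR 286.4,207.4 leR 269.8,176.4 leL 282.4,203.8 [('lipL', array([306.8, 241.2])), ('lipR', array([287.9, 206. ])), ('leR', array([268.2, 175.4])), ('leL', array([282.6, 202.9]))]
wrist lipL 357,127 fl 382,125 [('lipL', array([360.1, 127.2])), ('fl', array([383.4, 123.3]))]
scene lipL 262.5,237.5 lipR 281,203 [('lipL', array([264.5, 237.7])), ('lipR', array([282.2, 203.1])), ('leL', array([278.8, 199.2])), ('leR', array([294.3, 169.6]))]
side lipL 306,242.6 lipR 286.4,207.4 leR 269.8,176.4 leL 282.4,203.8 [('lipL', array([309.8, 240.8])), ('lipR', array([290.6, 205.7])), ('leR', array([268. , 171.9])), ('leL', array([282.3, 199.2]))]
wrist lipL 357,127 fl 382,125 [('lipL', array([353.5, 127.2])), ('fl', array([383.4, 123.3]))]
scene lipL 262.5,237.5 lipR 281,203 [('lipL', array([266.9, 238.2])), ('lipR', array([284.5, 203.6])), ('leL', array([278.5, 196.1])), ('leR', array([294.2, 166.7]))]
```

View pics/w14c.png

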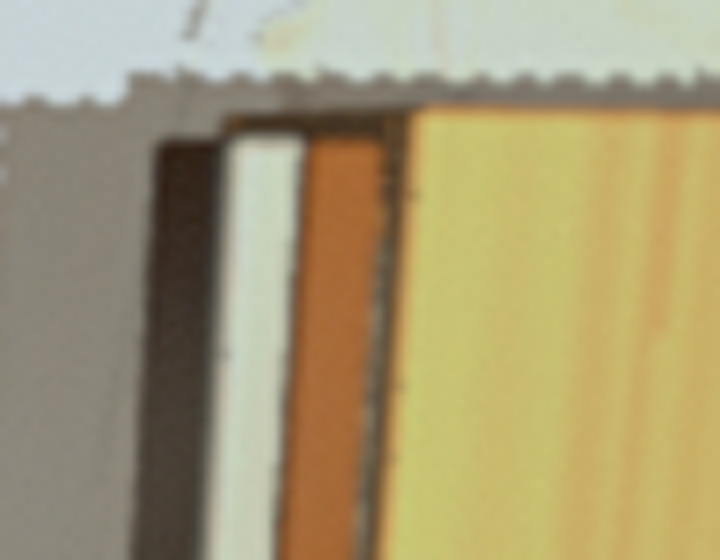

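```bash
python3 -c "
from workcell import env
print(env.job_done())"
```

```text
the job is handed in; nothing more can be done
None
```

I closed the box and handed the job in at about 16.5 s. With the fingers shut, I pushed the lid down on its outer face. I then pushed the drawer home from outside on the panel and lip.

**Lid:** it came to a hard stop at about 12 N. In the last side picture its free edge is within 2 px of where a fully shut lid would be. A lid still 0.06 rad open would show the edge about 4–5 px higher.

**Drawer:** it stopped dead at about 10 N, with no movement for another 2 mm of commanded push. In the wrist picture the lip stands 23.5 px off the roof edge, against 23.3 px expected when home and 29.9 px at 6 mm open.

**Around the box:** in the last pictures the jar, mill and mustard bottle stand upright where they were. The yellow look-alikes were left alone. The arm was clear at the end, with wrist force near 0.

**Not checked or disagreeing:**
- **Tins:** they are hidden inside the closed box, so I could not check them at the end.
- **Fingertips:** in the pictures the real tips sat about 20–28 mm above the reported tool point, so I went by force and pictures instead.
- **Box fit:** most marked points agreed with the fitted box position to 1–4 px, but one roof corner in the first wrist picture was 5 px off.

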